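Hold the venting shutter half open for the mug

ROBOT

A 7-joint arm with a two-finger parallel gripper is mounted at the origin on the work surface. World frame = base frame: x ahead of the robot, y to its left, z up, the work surface at z = 0. Lengths are in m, angles in rad, forces in N, time in s.
With the tool pointing down it reaches from about 0.425 to 0.95 m from the base axis. Payload 4.7 kg.
Tool frame: the origin (TCP) lies midway between the tips of the shut fingers; the grasp point (between the pads) lies 19 mm behind it; z points along the fingers, y is the line along which they close (so a half turn about z gives the same grasp; the last joint's range is limited). The gripper opens to 85 mm and grips with 20 to 120 N. Pads are 22 mm wide; open, the fingers measure 114 mm over their backs; the gripper's body (76 mm by 85 mm) begins 54 mm behind the grasp point. The pads swing forward as they close: fully open they stand 13 mm farther back than shut.
Start: joints at [-0.029, 0.469, -0.049, 1.532, 0.024, 1.141, -0.082], TCP at [0.675, 0, 0.231] pointing down, gripper open.
Joint ranges: [-2.59, 2.59], [-0.33, 1.99], [-1.39, 1.29], [0.1, 2.45], [-1.04, 4.18], [0.21, 1.99], [-2.66, 2.66]. Speed limits (rad/s): [2.57, 2.57, 3.14, 3.14, 3.14, 3.14, 3.14].

INTERFACE

Orientations are given as a 3x3 rotation matrix whose columns are the frame's x, y, z axes.
In Python, from rig import env gives the robot as it stands.
- The arm moves only by the tool step_arm, never from a script. Its argument "deltas" is a list of rows, each a list of 3 entries, a list of its own where there are three numbers: the turn, a rotation vector about the tool's x, y, z in rad, then the shift along the tool's x, y, z in m, then the finger opening in m, from 0 to 0.0854. In form: [[[ax, ay, az], [dx, dy, dz], gripper], ...]. A call has 1 to 5 rows; each row is the pose to reach, as a shift and turn from the pose commanded when the call began, along the tool's axes at that moment; what a row does not reach only later rows make up. A row lasts 1/10 s, in which the tool goes at most 50 mm and 8.59 degrees, less where a joint would pass 70% of its speed; a pose out of reach is approached as far as the arm can. A call with a gripper value outside its range is refused whole. The fingers move at their own pace and stop on an object; "newtons" is the grip in N (left out, the last holds). Time passes only in rows, so rows that repeat a pose let the fingers close. It gives the time, the measured TCP pose, the force, the opening and the grip force at its end, in the units of the state.
- env.get_obs(): the state, without advancing time (a new reading comes with each control period).
- env.capture(name): name is "scene" or "side" or "wrist"; returns the picture (384x512x3 uint8, blue, green, red); there is no depth.
- env.camera_params(name): a dict with "intrinsics" (3x3 intrinsics, pixels), "k1" (the pictures are not rectified: a ray, as slopes to the right and down, at radius r is drawn at 1 + k1 r^2 times it, then the intrinsics apply), "position" and "attitude" of the camera in the world. Camera axes: x right, y up, looking along -z (the intrinsics and any distortion apply to the point x, -y, -z); pixel columns grow to the right and rows downward; lengths in m; the calibration is good to about 2 mm. A picture is of the moment at which its call begins: read the wrist's pose just before it. camera_params takes no time and is no camera call; for the wrist camera it gives the pose at the moment of the call.
- env.sign_off(): hands the job in; it is judged then, once.
The state is a dict: "t": time; "joints": joint angles; "qvel": joint speeds; "joint_torque": joint torques, N m; "tcp_pos": TCP position; "ee_rot": TCP orientation; "contact_force": force on the tool from outside, world axes, zero at the start; "moment": the same for the moment, N m; "width": finger opening in m; "grasp_force": force on a finger pad.
Only numpy, scipy, OpenCV 4.12 (cv2) and the standard library are available. Lean on these libraries where they do the work, as an engineer would, in place of code of your own. Each camera call takes 0.05 s, during which the arm holds its last target. There are 200 camera calls.

TASK

A freshly pressed mug is standing in one of the two bays of the venting stand. Take the tab of the sprung shutter in front of that bay, slide the shutter towards the front of the stand (the robot's side) to half of its travel, never right open, and finish with your fingers still holding it there against its spring, because it snaps shut if let go. Leave the other bay's shutter shut, and do not disturb the mug or the other things on and around the stand.

Things in the scene. Friction and masses are not known exactly. Their poses are not given: they have to be found in the camera images.
- stand: fixed low grey sheet-metal box, 315 (x) by 400 (y) by 80 mm high, two bays side by side on its deck, left at y = +110, right at y = -110 mm. Origin on the table, 150 mm behind its front face; x runs from front (robot side) to back, y to the robot's left, z up. In each bay: a black-slotted grille at the back and, before it, a 70 by 60 mm airway slot covered by a sliding shutter.
- shutter_left (a joint): travel of the left shutter, m: 0 shut (as it starts), 0.035 half, 0.070 wide open; grows as it slides along the stand's -x, to the front. The spring pulls it shut with 3 N when shut, 8 N at half, 13.5 N wide open, plus 0.4 N friction; let go, it snaps shut. At half, the tab's middle is level with the round dark steel studs on its two guide rails (stand x = -70 mm).
- shutter_right (a joint): travel of the right bay's shutter; same range, directions and spring as the left one.
- tab_left (a point): centre of the top of the left shutter's upright aluminium tab, moving with it. Tab: 12 mm thick along stand x (the way it slides), 34 mm wide along y, 35 mm tall above the 3 mm shutter plate; top 118 mm above the table. Shut: stand x = -35, y = +110 mm. Axes: the stand's. Two guide rails along x, 8 mm wide, 8 mm high, run 42 mm to either side of its middle.
- tab_right (a point): the same point on the right shutter's tab; shut, at stand x = -35 mm, y = -110 mm.
- bay_left (a point): centre of the left bay's grille, on the deck (stand x = +100, y = +110, z = 80 mm).
- bay_right (a point): centre of the right bay's grille, on the deck (stand x = +100, y = -110, z = 80 mm).
- mug: white ceramic mug standing on the grille of one bay, either one; 82 mm across, 95 mm high, with a loop handle on its own +y side. Origin at the centre of its underside.
- tape_roll: flat paper-coloured roll of tape lying in the other bay, 86 mm across, 24 mm high. Origin at the centre of its underside. Not to be disturbed.
- jar: small jar, 40 mm across, 50 mm high, on the deck between the two grilles. Origin under its centre. Leave alone.
- scraper: small flat grey scraper with a black rubber face, 30 by 50 by 11 mm, lying on the deck near its front edge between the two shutters. Origin under its centre. Leave alone.
- carton: cardboard carton, 100 by 80 by 90 mm, on the table left of the stand. Origin under its centre. Leave alone.
- bottle: bottle, 60 mm across, 150 mm high, on the table right of the stand. Origin under its centre. Leave alone.
- screwdriver: screwdriver lying on the table right of the stand. Leave alone.
- tray: shallow white tray, 120 by 90 by 30 mm, on the table left of the stand. Origin under its centre. Leave alone.

How it is judged:
On the way:
1. the shutter in front of the mug's bay is drawn off its closed stop by the fingers (((horizontal distance between mug and bay_left below 0.045 m and value of joint shutter_left above 0.006 m and contact force between the fingers and shutter_left above 1 N) or (horizontal distance between mug and bay_right below 0.045 m and value of joint shutter_right above 0.006 m and contact force between the fingers and shutter_right above 1 N))), for 0.1 s.
At the end, for the whole second after the job is handed in: The shutter in front of the bay where the mug stands is at half travel (0.035 m, within 7 mm either way) and still, held there by the fingers (more than 3 N between the fingers and that shutter); the other shutter is shut (under 5 mm); the mug stands upright in its bay, at rest (((horizontal distance between mug and bay_left below 0.045 m and value of joint shutter_left between 0.028 and 0.042 m and velocity of joint shutter_left between -0.01 and 0.01 m/s and contact force between the fingers and shutter_left above 3 N and value of joint shutter_right below 0.005 m) or (horizontal distance between mug and bay_right below 0.045 m and value of joint shutter_right between 0.028 and 0.042 m and velocity of joint shutter_right between -0.01 and 0.01 m/s and contact force between the fingers and shutter_right above 3 N and value of joint shutter_left below 0.005 m)) and angle between mug's own z axis and vertical below 0.1 rad and linear speed of mug below 0.02 m/s); the arm keeps its last pose, push and grip.
It fails at once if the other bay's shutter is opened (more than 10 mm) ((horizontal distance between mug and bay_left below 0.045 m and value of joint shutter_right above 0.01 m) or (horizontal distance between mug and bay_right below 0.045 m and value of joint shutter_left above 0.01 m)).
It fails at once if the shutter is drawn right open (past 62 mm of its 70 mm) (value of joint any of shutter_left, shutter_right above 0.062 m).
It fails at once if the mug is shifted more than 15 mm or tipped (distance of mug from where it was at the start of the episode above 0.015 m or angle between mug's own z axis and vertical above 0.3 rad).
It fails at once if a bystander is shifted more than 25 mm (distance of any of tape_roll, jar, scraper, carton, bottle, screwdriver, tray from where it was at the start of the episode above 0.025 m).
It also fails if it takes over 32 s, if anything falls off the work surface, if the arm or the gripper's body presses on something with over 40 N, if the wrist force passes 120 N, or if a joint passes its speed limit or range.

## Working session

There is one attempt and no reset: what is moved stays moved. The work goes in short steps, Python scripts to look and compute and a tool call to move; the robot and the scene stay as the last step left them, time stands still between calls to the robot, and variables do not carry over. Pictures are saved under pics/ and viewed, at most 10 in all, crops included, and the job is handed in when it is done.

Besides the shell and the picture viewer there is one more tool, called after "Emit:" in YAML: its name, and indented under it one key for each argument. step_arm: Moves the arm, as the interface text tells. Its arguments: {"type":"object","properties":{"deltas":{"type":"array","items":{"type":"array"}},"newtons":{"type":"number"}},"required":["deltas"]}

```bash
mkdir -p pics
cat > h.py <<'E'
import numpy as np, cv2
from rig import env
def ray(name,uv,p=None):
    p=p or env.camera_params(name); K=np.array(p["intrinsics"])
    d=np.linalg.solve(K,[uv[0],uv[1],1.])[:2]
    s=d.copy()
    for _ in range(30): s=d/(1+p["k1"]*(s@s))
    A=np.array(p["attitude"]); 
    return np.array(p["position"]),A@np.array([s[0],-s[1],-1.])
def onz(name,uv,z,p=None):
    o,d=ray(name,uv,p); return o+d*(z-o[2])/d[2]
def proj(name,P,p=None):
    p=p or env.camera_params(name); A=np.array(p["attitude"])
    c=A.T@(np.array(P)-np.array(p["position"])); s=np.array([c[0],-c[1]])/-c[2]
    s=s*(1+p["k1"]*(s@s)); return (np.array(p["intrinsics"])@[*s,1])[:2]
E
python3 - <<'E'
from h import *
a=[]
for n in("scene","side","wrist"):
    p=env.camera_params(n);print(n,p)
    cv2.imwrite(f"pics/{n}0.png",env.capture(n))
print(env.get_obs())
E
```

```text
scene {'intrinsics': array([[348.30726692,   0.        , 259.05384271],
       [  0.        , 348.30726692, 196.42432104],
       [  0.        ,   0.        ,   1.        ]]), 'k1': -0.017913055545959143, 'position': array([1.06010143, 0.20741784, 0.9560481 ]), 'attitude': array([[-0.31951783, -0.80062652,  0.50685849],
       [ 0.94755629, -0.27376405,  0.16489489],
       [ 0.00674041,  0.53296381,  0.84611119]])}
side {'intrinsics': array([[423.41628392,   0.        , 257.70140978],
       [  0.        , 423.41628392, 195.05551993],
       [  0.        ,   0.        ,   1.        ]]), 'k1': -0.07969597128918571, 'position': array([0.41838119, 0.7409256 , 0.80626454]), 'attitude': array([[-0.98259186,  0.11693684, -0.14435723],
       [-0.1850398 , -0.68520625,  0.70445203],
       [-0.01653808,  0.71890066,  0.69491606]])}
wrist {'intrinsics': array([[274.99811926,   0.        , 257.51350799],
       [  0.        , 274.99811926, 189.27876789],
       [  0.        ,   0.        ,   1.        ]]), 'k1': -0.014627105919776836, 'position': array([0.67513036, 0.07679839, 0.37246967]), 
[... 321 characters left out ...]
, 'qvel': array([-0.00026621, -0.000933  , -0.0003823 , -0.00301566,  0.00045341,
        0.00090555,  0.00042169]), 'joint_torque': array([ 3.33697863e-04, -5.10767841e+01, -4.67274967e-02, -2.37979531e+01,
        1.07760131e-02,  5.44104041e-03, -2.80327527e-05]), 'tcp_pos': array([6.74580097e-01, 1.11337625e-05, 2.30514466e-01]), 'ee_rot': array([[-2.51153400e-05,  9.99998953e-01, -1.44687970e-03],
       [ 9.99999997e-01,  2.50085467e-05, -7.38274346e-05],
       [-7.37911729e-05, -1.44688155e-03, -9.99998951e-01]]), 'contact_force': array([-1.70542164,  0.14124196,  0.57153042]), 'moment': array([-0.02987823, -0.00565309, -0.0068056 ]), 'grasp_force': 0.0, 'width': 0.08531352764954538}
```

View pics/scene0.png

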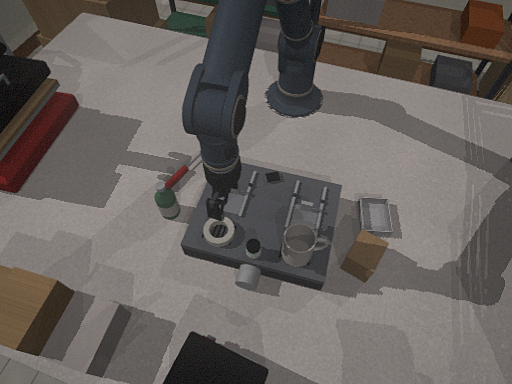

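View pics/wrist0.png

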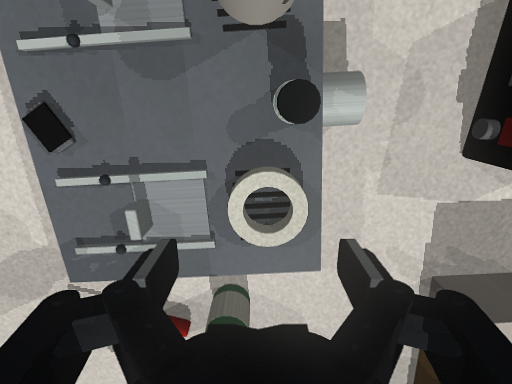

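Run:
```python
from h import *
i=cv2.imread("pics/side0.png"); cv2.imwrite("pics/a.png",i)
j=cv2.imread("pics/scene0.png")[160:290,175:345]
cv2.imwrite("pics/b.png",np.vstack([cv2.resize(i[100:330,100:420],(640,460)[:2],interpolation=2)[:300],cv2.resize(j[:70],(640,263),interpolation=2)]))
p=env.camera_params("wrist")
for n,uv,z in [("studLr",(73,40),.09),("studRl",(104,180),.09),("studRr",(121,249),.09),("tabR",(133,223),.118),("railLr ends",(18,44),.088),("",(190,32),.088),("railRl",(57,183),.088),("",(206,174),.088)]:
  print(n,onz("wrist",uv,z,p))
```

```text
studLr [0.50335402 0.1338484  0.09      ]
studRl [ 0.51038072 -0.00119646  0.09      ]
studRr [ 0.51618767 -0.08430355  0.09      ]
tabR [ 0.54870325 -0.03865277  0.118     ]
railLr ends [0.4488157  0.13150615 0.088     ]
 [0.61251583 0.14007802 0.088     ]
railRl [ 0.45701695 -0.00506556  0.088     ]
 [0.61986978 0.00478892 0.088     ]
```

View pics/a.png

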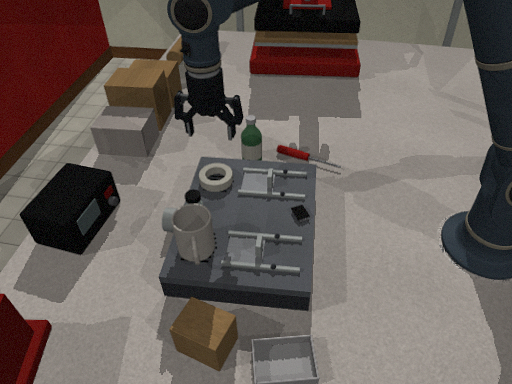

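Emit:
step_arm:
  deltas:
    - [[0,0,-0.056],[0.035,-0.028,0],0.06]
    - [[0,0,-0.056],[0.075,-0.06,0],0.06]
    - [[0,0,-0.056],[0.115,-0.09,0],0.06]
    - [[0,0,-0.056],[0.15,-0.12,0],0.06]
    - [[0,0,-0.056],[0.178,-0.139,0],0.06]

```text
t: 0.65
tcp_pos: [0.5332, 0.1806, 0.2312]
ee_rot: [[-0.059, 0.998, -0.001], [0.998, 0.059, 0.001], [0.001, -0.001, -1.0]]
contact_force: [-0.1, -0.4, -0.8]
width: 0.0599
grasp_force: 0.0
```

Emit:
step_arm:
  deltas:
    - [[0,0,0],[0,0,0.005],0.06]
    - [[0,0,0],[0,0,0.01],0.06]
    - [[0,0,0],[0,0,0.01],0.06]
    - [[0,0,0],[0,0,0.01],0.06]

```text
t: 1.05
tcp_pos: [0.5368, 0.1763, 0.2209]
ee_rot: [[-0.053, 0.999, -0.0], [0.999, 0.053, -0.001], [-0.001, -0.0, -1.0]]
contact_force: [0.2, -0.3, 0.0]
width: 0.06
grasp_force: 0.0
```

Run:
```python
from h import *
o=env.get_obs();print(o["t"],o["tcp_pos"],o["ee_rot"],o["width"],o["contact_force"],o["joints"])
p=env.camera_params("wrist");im=env.capture("wrist");cv2.imwrite("pics/w1.png",im)
s=env.capture("side");cv2.imwrite("pics/s1.png",s)
print("tab top pred px",proj("wrist",(.536,.178,.118),p),proj("side",(.536,.178,.118)))
import json;json.dump({k:np.array(v).tolist() for k,v in p.items()},open("w1.json","w"))
```

```text
1.05 [0.53679024 0.1763403  0.22086973] [[-5.31057158e-02  9.98588805e-01 -4.24984032e-04]
 [ 9.98588602e-01  5.31053688e-02 -7.89941557e-04]
 [-7.66257862e-04 -4.66334623e-04 -9.99999598e-01]] 0.060048990396408514 [ 0.20318427 -0.32027734  0.030583  ] [-0.28052066  0.30533769 -0.13928281  1.80562407  0.04920942  1.03464914
 -0.38549012]
tab top pred px [256.3034356  187.50042725] [257.689517   240.27003652]
```

View pics/w1.png

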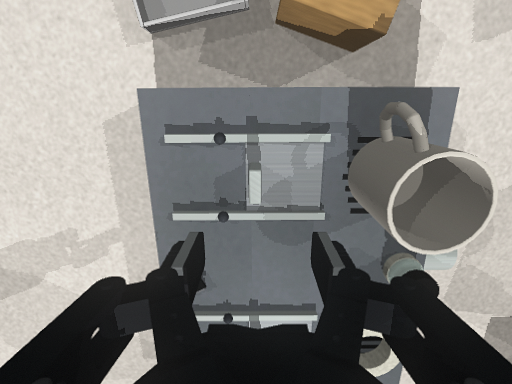

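Emit:
step_arm:
  deltas:
    - [[0,0,0],[0.001,-0.001,0.03],0.05]
    - [[0,0,0],[0.002,-0.002,0.06],0.05]
    - [[0,0,0],[0.002,-0.002,0.09],0.05]
    - [[0,0,0],[0.002,-0.002,0.115],0.05]
    - [[0,0,0],[0.002,-0.002,0.13],0.05]
  newtons: 40

```text
t: 1.65
tcp_pos: [0.5334, 0.1789, 0.0893]
ee_rot: [[-0.055, 0.998, -0.002], [0.999, 0.055, -0.001], [-0.001, -0.002, -1.0]]
contact_force: [0.2, -0.2, -0.1]
width: 0.0499
grasp_force: 0.0
```

Emit:
step_arm:
  deltas:
    - [[0,0,0],[0,0,0],0.05]
    - [[0,0,0],[0,0,0],0.05]
    - [[0,0,0],[0,0,0],0.05]

```text
t: 1.95
tcp_pos: [0.535, 0.1801, 0.0926]
ee_rot: [[-0.055, 0.998, 0.002], [0.998, 0.055, 0.001], [0.001, 0.002, -1.0]]
contact_force: [0.8, 1.1, 1.0]
width: 0.0499
grasp_force: 0.0
```

Run:
```python
from h import *
a=env.capture("side")[180:300,190:340]
cv2.imwrite("pics/s2.png",cv2.resize(a,(750,600),interpolation=2))
```

```text
(no output)
```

View pics/s2.png

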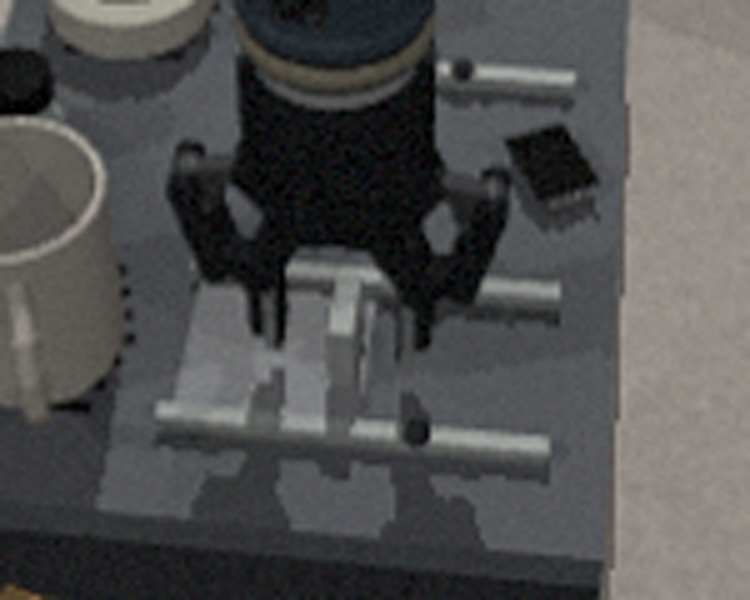

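The view shows the tab (345,330 in the crop) midway between the fingers, and the rails and mug are clear. Next I close the fingers.

Emit:
step_arm:
  deltas:
    - [[0,0,0],[0,0,0],0.025]
    - [[0,0,0],[0,0,0],0.015]
    - [[0,0,0],[0,0,0],0.008]
    - [[0,0,0],[0,0,0],0.006]
    - [[0,0,0],[0,0,0],0.006]
  newtons: 50

```text
t: 2.5
tcp_pos: [0.5339, 0.18, 0.0919]
ee_rot: [[-0.056, 0.998, 0.0], [0.998, 0.056, 0.0], [-0.0, 0.0, -1.0]]
contact_force: [-2.6, -0.5, 6.5]
width: 0.0112
grasp_force: 50.1
```

Emit:
step_arm:
  deltas:
    - [[0,0,0],[0,0,0],0.006]
    - [[0,0,0],[0,0,0],0.006]
    - [[0,0,0],[0,0,0],0.006]

```text
t: 2.8
tcp_pos: [0.5339, 0.18, 0.0919]
ee_rot: [[-0.056, 0.998, 0.0], [0.998, 0.056, 0.0], [-0.0, 0.0, -1.0]]
contact_force: [-2.5, -0.8, 6.4]
width: 0.0113
grasp_force: 50.1
```

Emit:
step_arm:
  deltas:
    - [[0,0,0],[0,-0.005,0],0.006]
    - [[0,0,0],[0,-0.01,0],0.006]
    - [[0,0,0],[0,-0.015,0],0.006]
    - [[0,0,0],[0,-0.02,0],0.006]
    - [[0,0,0],[0,-0.025,0],0.006]

```text
t: 3.3
tcp_pos: [0.5108, 0.1787, 0.0919]
ee_rot: [[-0.056, 0.998, 0.005], [0.998, 0.056, 0.001], [0.001, 0.005, -1.0]]
contact_force: [8.2, -0.2, -0.7]
width: 0.0108
grasp_force: 49.3
```

Emit:
step_arm:
  deltas:
    - [[0,0,0],[0,-0.004,0],0.006]
    - [[0,0,0],[0,-0.008,0],0.006]
    - [[0,0,0],[0,-0.011,0],0.006]
    - [[0,0,0],[0,-0.011,0],0.006]
    - [[0,0,0],[0,-0.011,0],0.006]

```text
t: 3.8
tcp_pos: [0.5003, 0.1781, 0.0919]
ee_rot: [[-0.056, 0.998, 0.005], [0.998, 0.056, 0.001], [0.001, 0.005, -1.0]]
contact_force: [8.8, 0.4, -0.7]
width: 0.0116
grasp_force: 49.3
```

Run:
```python
from h import *
o=env.get_obs();print(o["t"],o["tcp_pos"],o["width"],o["contact_force"],o["grasp_force"])
p=env.camera_params("wrist");w=env.capture("wrist");cv2.imwrite("pics/w3.png",w)
a=env.capture("side")[180:300,190:340]
cv2.imwrite("pics/s3.png",cv2.resize(a,(750,600),interpolation=2))
```

```text
3.8 [0.50028563 0.17807853 0.09192114] 0.011564024264347762 [ 8.79717897  0.36962354 -0.68513232] 49.32864189147949
```

View pics/s3.png

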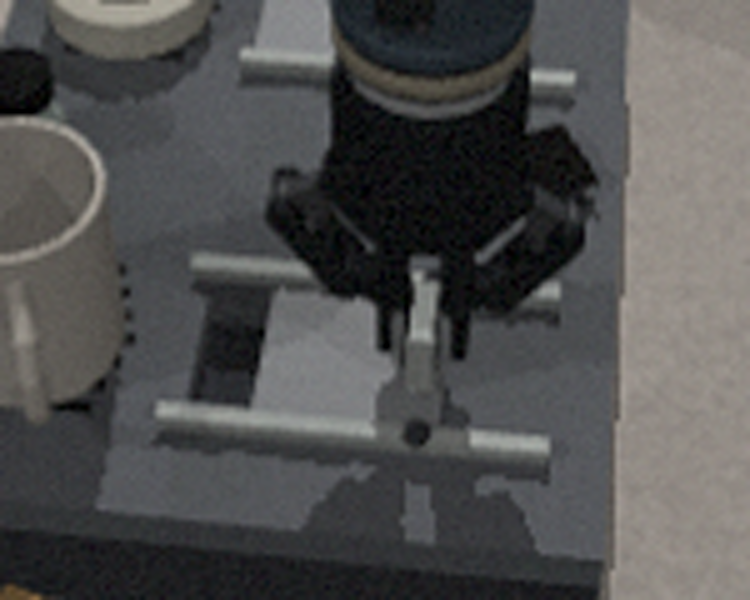

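View pics/w3.png

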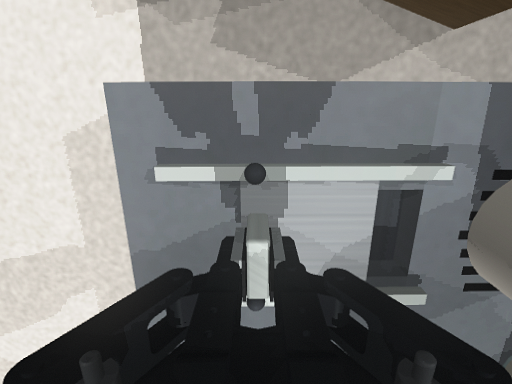

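The tab is gripped (wrist view, column 257) level with both studs (columns 254 and 257), with the slot half uncovered. The 8.8 N force agrees with half travel, so I hand in.

Emit:
step_arm:
  deltas:
    - [[0,0,0],[0,0,0],0.006]
    - [[0,0,0],[0,0,0],0.006]
    - [[0,0,0],[0,0,0],0.006]

```text
t: 4.2
tcp_pos: [0.5004, 0.1781, 0.0919]
ee_rot: [[-0.056, 0.998, 0.005], [0.998, 0.056, 0.001], [0.001, 0.006, -1.0]]
contact_force: [8.3, -0.3, -0.1]
width: 0.0111
grasp_force: 49.3
```

Run:
```python
from h import *
o=env.get_obs();print(o["tcp_pos"],o["width"],o["contact_force"],o["grasp_force"])
if abs(o["tcp_pos"][0]-.5003)<.003 and o["contact_force"][0]>6: print(env.sign_off())
```

```text
[0.50039692 0.17807858 0.09193617] 0.011115951902741198 [ 8.29066729 -0.28398816 -0.05639547] 49.333680868148804
the job is handed in; nothing more can be done
None
```

I handed the job in with the left shutter (the mug's bay) at about half travel, still gripped against its spring: the tab was level with the studs and the pull on the tool was 8.3 N. The right shutter, the mug and the other items were not touched; `sign_off` returned no verdict.

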